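# Weigh two tins and lock the heavier side

### The job

Set the two tins gently on opposite pans of the balance, one to each pan, and let go so that it tips. Then take the steel key from its wooden stand and push it fully home in the lock on the side of the heavier tin, feeling with light pushes for the angle of the slot, never forcing it. Leave both tins on their pans, the key in the lock, and everything else on the bench where it is.

Things in the scene. Friction and masses are not known exactly. Their poses are not given: they have to be found in the camera images.
- tin_1: open round aluminium tin, 56 mm diameter, 45 mm tall, wall 3 mm, standing upright, with a loose brass base weight (44 mm diameter, 30 mm tall) inside that it is carried with; 0.2 to 0.4 kg in all. Origin at the centre of its underside, z up. The tins look alike; one weight is hollow, and either tin may hold it (they differ by 60 g or more)
- tin_2: the other tin, just like tin_1
- balance: equal-arm balance with level pans, fixed to the bench; grey base 310 mm long (its y axis, the beam's direction). Origin on the bench under its centre; x points away from its front, y to its left, z up. The two locks are on the front (-x) side. An upright scale plate 50 mm wide stands in the middle between the pans, up to 131 mm above the bench
- pan_left_top (a point): centre of the top face of the left (+y) pan, a flat steel disc of 90 mm diameter; 110 mm from the balance's middle, 90 mm above the bench when level
- pan_right_top (a point): the same point of the right (-y) pan
- pan_left (a joint): height of the left pan from level, m, up positive, -0.010 to 0.010; the right pan moves the opposite way. Pans move slowly (damped, about a second or two); near level when empty and at the lower stop under the heavier load
- lock_left (a point): centre of the slot's mouth in the left lock (fixed, as at rest), on top (45 mm above the bench) of a steel block 52 by 38 mm before the left pan; axes as balance. Slot 36 by 12.5 mm, 18 deep; its long side is turned up to 0.95 rad off the balance's x, unmeasured. The block sinks on a spring (moves at 3 N, then 1.2 N/mm, 8 mm), so turn the key pressing lightly till the block springs up over it and the force drops
- lock_right (a point): the same point of the right lock, in front of the right pan; its slot has its own angle
- key: steel key, 0.09 kg, upright in a slot (33 by 11 mm) of a wooden stand 55 by 42 mm, 22 mm tall. Grip: flat block 34 mm (x) by 12 mm (y), 45 mm tall (z) with a foot flange 42 by 26 mm, 5 mm thick; origin at the centre of the flange's underside, which rests on the stand. Blade below: 30 mm (x) by 8 mm (y), 15 mm long, either way round. Fully home, the flange lies flat on the lock's block
- key_tip (a point): centre of the end of the key's blade, 15 mm under the key's origin
- solder_reel: bystander: small grey solder reel, 54 mm diameter, 38 mm tall; origin under its centre
- screwdriver: bystander: screwdriver lying down, 160 mm long
- pliers: bystander: green-handled pliers lying down, 130 mm long
- tip_cup: bystander: empty white cup, 52 mm diameter, 45 mm tall
- tape_roll: bystander: roll of tape lying flat, 72 mm diameter, 19 mm tall
- sponge_block: bystander: small wooden block 60 by 45 by 20 mm
Things that resemble listed ones, but are neither listed nor needed, are in the scene too. Leave any purple look-alike of the tin_2 alone. Leave any red look-alike of the tin_1 alone.

How it is judged (in metres and radians):
On the way, in this order (a step that is already met when the one before it is completed fails the run):
1. both tins stand on opposite pans, released, and the balance has tipped to the heavier side and come to rest (((horizontal distance between tin_1 and pan_left_top below 0.03 m and z of tin_1 in the frame of pan_left_top between -0.004 and 0.006 m and angle between each of tin_1, tin_2's own z axis and vertical below 0.12 rad and horizontal distance between tin_2 and pan_right_top below 0.03 m and z of tin_2 in the frame of pan_right_top between -0.004 and 0.006 m) or (horizontal distance between tin_2 and pan_left_top below 0.03 m and z of tin_2 in the frame of pan_left_top between -0.004 and 0.006 m and angle between each of tin_2, tin_1's own z axis and vertical below 0.12 rad and horizontal distance between tin_1 and pan_right_top below 0.03 m and z of tin_1 in the frame of pan_right_top between -0.004 and 0.006 m)) and (value of joint pan_left below -0.006 m or value of joint pan_left above 0.006 m) and contact force between the fingers and tin_1 below 0.1 N and contact force between the fingers and tin_2 below 0.1 N and velocity of joint pan_left between -0.003 and 0.003 m/s), for 0.3 s.
2. with the tins still on the pans, the key is fully home in the lock on the side that sank (((horizontal distance between tin_1 and pan_left_top below 0.03 m and z of tin_1 in the frame of pan_left_top between -0.004 and 0.006 m and angle between each of tin_1, tin_2's own z axis and vertical below 0.12 rad and horizontal distance between tin_2 and pan_right_top below 0.03 m and z of tin_2 in the frame of pan_right_top between -0.004 and 0.006 m) or (horizontal distance between tin_2 and pan_left_top below 0.03 m and z of tin_2 in the frame of pan_left_top between -0.004 and 0.006 m and angle between each of tin_2, tin_1's own z axis and vertical below 0.12 rad and horizontal distance between tin_1 and pan_right_top below 0.03 m and z of tin_1 in the frame of pan_right_top between -0.004 and 0.006 m)) and ((value of joint pan_left below -0.006 m and horizontal distance between key_tip and lock_left below 0.005 m and z of key_tip in the frame of balance below 0.033 m and angle between key's own z axis and vertical below 0.12 rad) or (value of joint pan_left above 0.006 m and horizontal distance between key_tip and lock_right below 0.005 m and z of key_tip in the frame of balance below 0.033 m and angle between key's own z axis and vertical below 0.12 rad))), for 0.2 s.
At the end, for the whole second after the job is handed in: each tin stands upright (within 0.12 rad) on its own pan, within 30 mm of the pan's centre; the balance rests at least 6 mm down on the heavier side; the key stands upright in that side's lock, its blade at least 12 mm deep and within 5 mm of the lock's centre; all released and at rest (all of step 2 and contact force between the fingers and tin_1 below 0.1 N and contact force between the fingers and tin_2 below 0.1 N and contact force between the fingers and key below 0.1 N and linear speed of key below 0.02 m/s and velocity of joint pan_left between -0.003 and 0.003 m/s); the robot touches nothing.
It fails at once if a tin is pressed or dropped on the balance with more than 30 N (contact force between any of tin_1, tin_2 and balance above 30 N).
It fails at once if the key is forced on the lock with more than 25 N (contact force between key and balance above 25 N).
It fails at once if a bystander is moved more than 20 mm (distance of any of solder_reel, screwdriver, pliers, tip_cup, tape_roll, sponge_block from where it was at the start of the episode above 0.02 m).
It also fails if it takes over 72 s, if anything falls off the work surface, if the arm or the gripper's body presses on something with over 40 N, if the wrist force passes 120 N, or if a joint passes its speed limit or range.

### The arm

A 6-joint arm with a two-finger parallel gripper is mounted at the origin on the work surface. World frame = base frame: x ahead of the robot, y to its left, z up, the work surface at z = 0. Lengths are in m, angles in degrees, forces in N, time in s.
With the tool pointing down it reaches from about 0.35 to 0.875 m from the base axis. Payload 4.2 kg.
Tool frame: the origin (TCP) lies on the centre line of the jaws, within the pads' length; the fingertips stand 14 mm ahead of it and the grasp point (between the pads) lies 5 mm behind it (manip.tip_reach is the distance from the TCP to the fingertips, in m); z points along the fingers, y is the line along which they close (so a half turn about z gives the same grasp; the last joint's range is limited). The gripper opens to 85 mm and grips with 20 to 120 N. Pads are 22 mm wide; open, the fingers measure 114 mm over their backs; the gripper's body (76 mm by 85 mm) begins 54 mm behind the grasp point. The pads swing forward as they close: fully open they stand 13 mm farther back than shut.
Start: joints at [85.806, 22.042, 0.453, 0, -68.411, -14.817], TCP at [0.204, 0.591, 0.213] pointing down, gripper open.
Joint ranges: [-179.83, 179.83], [-69.29, 118.12], [-61.27, 80.66], [-181.25, 117.63], [-171.15, -9.14], [-177.46, 177.46]. Speed limits (degrees/s): [159.86, 159.86, 180, 180, 180, 180].

### API

Orientations are given as [roll, pitch, yaw] about the fixed x, y, z axes, in that order (R = Rz(yaw) Ry(pitch) Rx(roll)).
In Python, from rig import manip gives the robot as it stands.
- The arm moves only by the shell command python3 -m crank 'ROWS' [OPENING]. ROWS is JSON, a list that holds one entry, the list of rows, each a list of 6 numbers: the shift along the tool's x, y, z normalised to -1 to 1, where 1 is 0.3 m, then the turn, a rotation vector about the tool's x, y, z normalised to -1 to 1, where 1 is 4 degrees. A call has 1 to 10 rows; each row shifts and turns the commanded pose from where the row before left it, along the tool's axes as they then stand; what a row does not reach is not made up. A row lasts 1/8 s, in which the tool goes at most 62.5 mm and 10.7 degrees, less where a joint would pass 70% of its speed; a pose out of reach is approached as far as the arm can. A call with a number of a shift or a turn outside -1 to 1 is refused whole. A call with a gripper value outside its range is refused whole. OPENING is the opening, from 0 (shut) to 1 (fully open), set as the call begins (- or left out, the last holds). The fingers move at their own pace and stop on an object; the grip force is fixed at half the most. Time passes only in rows, so rows that do not move let the fingers close. It gives the time, the measured TCP pose, the force, the opening and the grip force at its end, in the units of the state.
- manip.sense(): the state, without advancing time (a new reading comes with each control period).
- manip.grab_frame(name): name is "scene" or "top"; returns a dict with "img" (420x560x3 uint8, red, green, blue), "fx", "fy", "cx", "cy" (pixels), "k1" (the pictures are not rectified: a ray, as slopes to the right and down, at radius r is drawn at 1 + k1 r^2 times it, then the intrinsics apply), "T" (4x4, takes a point from camera to world coordinates). Camera axes: x right, y up, looking along -z (the intrinsics and any distortion apply to the point x, -y, -z); pixel columns grow to the right and rows downward; lengths in m; the calibration is good to about 2 mm. A picture is of the moment at which its call begins. There is no depth.
- manip.sign_off(): hands the job in; it is judged then, once.
Trained networks look in a picture, given as the dict that the camera call returned (one of the last four; its "shot" number tells which), for a name from the list of things; names that differ only in an ending like _2 or _b are one class to them, and where a whole thing is asked for, a point or a joint stands for the part that bears it (a point fixed in the world has none). Each returns a list of dicts, best first, with "p" (0 to 1); they miss things now and then, are a little off and sometimes report something else, mostly with a low value. They report only what shows in the picture. A call takes as long as a camera call. They do not tell look-alikes from the thing itself.
- manip.find_in(query, picture): "bbox" ([left, top, right, bottom] in pixels, round what is visible of it).
The state is a dict: "clock": time; "joint_pos": joint angles; "qvel": joint speeds; "tau": joint torques, N m; "position": TCP position; "orientation": TCP orientation; "force": force on the tool from outside, world axes, zero at the start; "ft_torque": the same for the moment, N m; "opening": finger opening in m; "grasp_force": force on a finger pad.
Only numpy, scipy, OpenCV 4.12 (cv2) and the standard library are available. Lean on these libraries where they do the work, as an engineer would, in place of code of your own. Each camera call takes 0.05 s, during which the arm holds its last target. There are 200 camera calls.

## Working session

There is one attempt and no reset: what is moved stays moved. The work goes in short steps, Python scripts to look and compute and a shell command to move; the robot and the scene stay as the last step left them, time stands still between calls to the robot, and variables do not carry over. Pictures are saved under pics/ and viewed, at most 10 in all, crops included, and the job is handed in when it is done.

```bash
ls; mkdir -p pics
cat > h.py <<'E'
import numpy as np, cv2
from rig import manip
from scipy.spatial.transform import Rotation as Ro
def shot(n,save=None):
    f=manip.grab_frame(n)
    if save: cv2.imwrite('pics/'+save,f['img'][:,:,::-1])
    return f
def ray(f,u,v):
    a=np.array([(u-f['cx'])/f['fx'],(v-f['cy'])/f['fy']]); s=a.copy()
    for _ in range(20): s=a/(1+f['k1']*(s@s))
    T=np.array(f['T']); return T[:3,3],T[:3,:3]@np.array([s[0],-s[1],-1])
def at(f,u,v,z):
    o,d=ray(f,u,v); return o+d*(z-o[2])/d[2]
def px(f,P):
    T=np.array(f['T']); c=T[:3,:3].T@(np.array(P)-T[:3,3]); s=np.array([c[0],-c[1]])/-c[2]
    s=s*(1+f['k1']*(s@s)); return np.array([f['cx']+f['fx']*s[0],f['cy']+f['fy']*s[1]])
E
python3 - <<'E'
from h import *
print(manip.sense())
for n in('scene','top'):
    f=shot(n,n+'0.png'); print(n,np.round(f['T'],3).tolist(),f['fx'],f['k1'])
    for q in['tin_1','balance','pan_left_top','lock_left','key','solder_reel','screwdriver','pliers','tip_cup','tape_roll','sponge_block']:
        try: r=manip.find_in(q,f)
        except Exception as e: r=[];print(q,e)
        for b in r:
            if b['p']>.2:
                u=b['bbox'];print(q,round(b['p'],2),np.round(u).tolist(),np.round(at(f,(u[0]+u[2])/2,(u[1]+u[3])/2,0.04),3))
E
```

```text
pics
{'clock': 0.0, 'joint_pos': array([ 8.58079716e+01,  2.20912803e+01,  3.80037108e-01, -2.80201005e-02,
       -6.84130346e+01, -1.48163159e+01]), 'qvel': array([ 0.00251252,  0.04796651, -0.0861838 ,  0.04169664, -0.05296264,
        0.10343589]), 'tau': array([ 5.75118665e-04, -3.92291415e+01,  1.88398951e+01,  4.18604448e+00,
       -4.66688609e-03,  6.41539621e-08]), 'position': array([0.20335283, 0.59032675, 0.21182045]), 'orientation': array([ 1.79873195e+02, -6.61421752e-03, -1.90186742e+01]), 'force': array([ 0.0133736 , -0.36672289, -0.36711965]), 'ft_torque': array([-0.03410592,  0.00032449, -0.05573399]), 'grasp_force': 0.0, 'opening': 0.08550787651049122}
scene [[0.74, -0.434, 0.514, 1.204], [0.673, 0.466, -0.575, -0.679], [0.01, 0.771, 0.637, 0.845], [0.0, 0.0, 0.0, 1.0]] 494.1433069792652 -0.1650051821851759
tin_1 0.84 [118.0, 318.0, 152.0, 357.0] [ 0.601 -0.445  0.04 ]
tin_1 0.67 [164.0, 296.0, 193.0, 330.0] [ 0.615 -0.345  0.04 ]
tin_1 0.62 [359.0, 162.0, 376.0, 188.0] [0.616 0.33  0.04 ]
tin_1 0.59 [353.0, 135.0, 371.0, 158.0] [0.516 0.445 0.04 ]
balance 0.65 [21
[... 1531 characters left out ...]
 403.0, 268.0] [ 0.458 -0.294  0.04 ]
solder_reel 0.73 [182.0, 257.0, 207.0, 280.0] [0.438 0.213 0.04 ]
solder_reel 0.63 [389.0, 297.0, 420.0, 328.0] [ 0.33 -0.31  0.04]
pliers 0.9 [158.0, 153.0, 208.0, 185.0] [0.691 0.246 0.04 ]
tip_cup 0.56 [77.0, 186.0, 107.0, 206.0] [0.621 0.48  0.04 ]
tape_roll 0.63 [224.0, 163.0, 348.0, 260.0] [ 0.582 -0.014  0.04 ]
tape_roll 0.55 [391.0, 297.0, 421.0, 326.0] [ 0.332 -0.315  0.04 ]
sponge_block 0.7 [391.0, 296.0, 420.0, 328.0] [ 0.331 -0.313  0.04 ]
sponge_block 0.68 [184.0, 257.0, 205.0, 282.0] [0.436 0.212 0.04 ]
sponge_block 0.67 [316.0, 121.0, 336.0, 147.0] [ 0.783 -0.119  0.04 ]
sponge_block 0.49 [389.0, 253.0, 407.0, 270.0] [ 0.457 -0.297  0.04 ]
```

Run:
```python
import cv2,numpy as np
a=cv2.imread('pics/top0.png');b=cv2.imread('pics/scene0.png')
cv2.imwrite('pics/t.png',cv2.resize(a[100:340,60:480],(800,457),interpolation=cv2.INTER_CUBIC))
cv2.imwrite('pics/s.png',cv2.resize(b[120:380,90:420],(760,599),interpolation=cv2.INTER_CUBIC))
```

```text
(no output)
```

View pics/t.png

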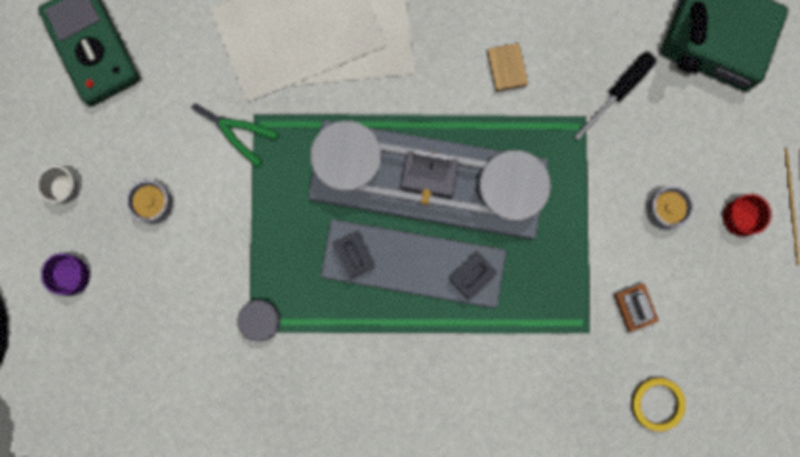

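View pics/s.png

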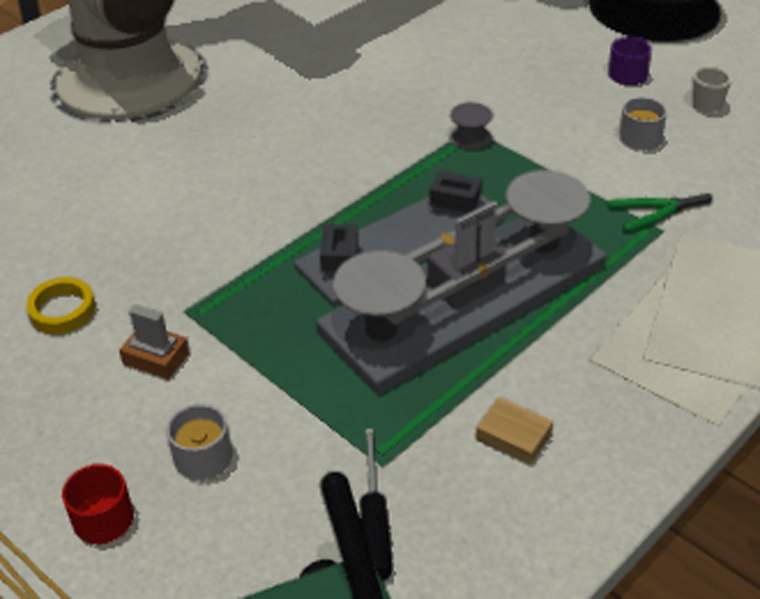

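Candidates in the top crop: the two brass-filled grey tins at (150,202) and (669,207). The purple look-alike at (66,273), the red one at (747,215) and the white cup at (60,185) are excluded. The key and stand are at (637,307). The locks are at (353,255) and (472,276), the pans at (346,155) and (515,185). Next come close rectified tiles to check the choice and measure positions.

```bash
cat >> h.py <<'E'
def ortho(f,c,z,half=.045,n=200):
    # image up = +x, image left = +y
    s=np.linspace(half,-half,n); X,Y=np.meshgrid(s,s,indexing='ij')
    P=np.array([[px(f,(c[0]+a,c[1]+b,z)) for a,b in zip(r,q)] for r,q in zip(X,Y)],np.float32)
    return cv2.remap(f['img'],P[...,0],P[...,1],cv2.INTER_CUBIC)
def mosaic(fs,items,name,n=200):
    rows=[]
    for f in fs:
        ts=[]
        for c,z,h in items:
            t=ortho(f,c,z,h,n).copy(); t=cv2.convertScaleAbs(t,alpha=1.3,beta=10)
            k=.01
            for i in range(-int(h/k),int(h/k)+1):
                p=int(n/2-i*k/h*n/2); col=(255,0,0) if i==0 else (0,200,255)
                L=n if i==0 else 6
                cv2.line(t,(p,0),(p,L),col,1);cv2.line(t,(0,p),(L,p),col,1)
            ts.append(t)
        rows.append(np.hstack(ts))
    cv2.imwrite('pics/'+name,np.vstack(rows)[:,:,::-1])
E
python3 - <<'E'
from h import *
t=shot('top');s=shot('scene')
g=lambda u,v,z:at(t,u,v,z)[:2]
c={'tA':(g(139,206.5,.045),.045),'tB':(g(411.5,208.8,.045),.045),'pL':(g(241.6,181.4,.09),.09),'pR':(g(330.4,197.1,.09),.09),'lL':(g(245.3,233.9,.045),.045),'lR':(g(307.8,244.9,.045),.045),'k':(g(394.4,261.2,.067),.067),'st':(g(394.4,261.2,.022),.022)}
for k,v in c.items(): c[k]=(np.round(v[0],3),v[1]); print(k,c[k])
mosaic([t,s],[(c[k][0],c[k][1],.04 if k[0]=='t' else .06) for k in('tA','tB','pL','pR')],'m1.png')
mosaic([t,s],[(c[k][0],c[k][1],.04) for k in('lL','lR','k','st')],'m2.png')
E
```

```text
tA (array([0.593, 0.356]), 0.045)
tB (array([ 0.59 , -0.333]), 0.045)
pL (array([0.649, 0.095]), 0.09)
pR (array([ 0.612, -0.121]), 0.09)
lL (array([0.525, 0.087]), 0.045)
lR (array([ 0.498, -0.069]), 0.045)
k (array([ 0.457, -0.28 ]), 0.067)
st (array([ 0.458, -0.291]), 0.022)
```

View pics/m1.png

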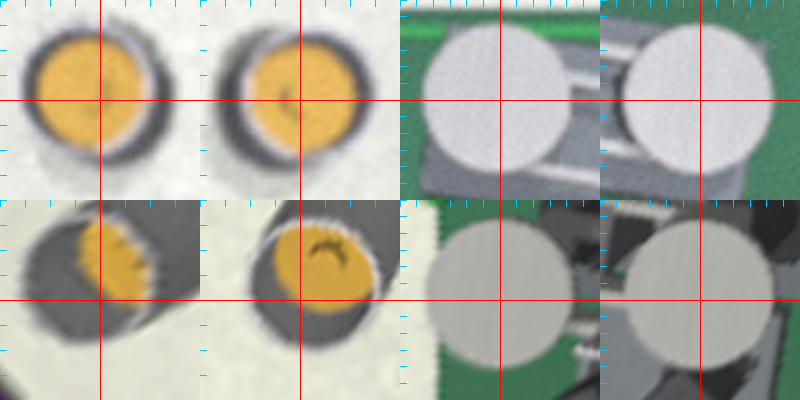

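View pics/m2.png

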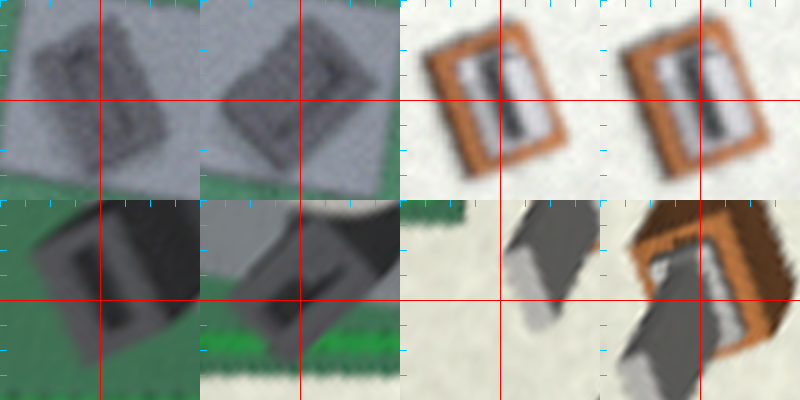

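The two brass-filled grey tins are confirmed. In m1 tin A centres at about (92,94) and tin B at about (104,96), and both pans sit close to their tile centres. In m2 both lock slots and the key are clear: left slot about +27° world, right slot about −48°, key about +21°. The two cameras disagree by about 4 mm in x, so I'll grip tin A along world x to learn which is right.

```bash
cat >> h.py <<'E'
def go(x,y,z,yaw=None):
    s=manip.sense(); p=s['position']; w=s['orientation'][2]; R=Ro.from_euler('xyz',s['orientation'],degrees=True).as_matrix()
    d=R.T@(np.array([x,y,z])-p)
    print('t',round(s['clock'],2),'pos',np.round(p,4),'rpy',np.round(s['orientation'],1),'F',np.round(s['force'],2),'op',round(s['opening'],4),'total units',np.round(d/.3,3),'rows>=',round(np.linalg.norm(d)/.06,1))
    if yaw is not None: print('turn rows (+tool z)',round(((w-yaw+180)%360-180)/4,2))
E
python3 -m crank '[[[0.187,0.037,0,0,0,0],[0.187,0.037,0,0,0,0],[0.187,0.037,0,0,0,0],[0.187,0.037,0,0,0,0],[0.187,0.037,0,0,0,0],[0.187,0.037,0,0,0,0],[0.187,0.037,0,0,0,0],[0.187,0.037,0,0,0,0]]]' 1
python3 -m crank '[[[0,0,0,0,0,1],[0,0,0,0,0,1],[0,0,0,0,0,1],[0,0,0,0,0,1],[0,0,0,0,0,1],[0,0,0,0,0,1],[0,0,0,0,0,1],[0,0,0,0,0,1],[0,0,0,0,0,1],[0,0,0,0,0,1]]]'
python3 -m crank '[[[0,0,0.05,0,0,1],[0,0,0.05,0,0,1],[0,0,0.05,0,0,1],[0,0,0.05,0,0,1],[0,0,0.05,0,0,1],[0,0,0.05,0,0,1],[0,0,0.05,0,0,1],[0,0,0.05,0,0,0.75],[0,0,0,0,0,0]]]'
python3 -c "
from h import *
go(.598,.360,.024,-90)"
```

```text
clock: 2.3
position: [0.6005, 0.3597, 0.213]
orientation: [-180.0, -0.0, -19.0]
force: [-0.6, 0.3, 0.5]
opening: 0.0854
grasp_force: 0.0
clock: 3.55
position: [0.5989, 0.3607, 0.2128]
orientation: [180.0, -0.0, -59.1]
force: [0.7, 0.1, 0.3]
opening: 0.0854
grasp_force: 0.0
clock: 4.68
position: [0.5982, 0.3601, 0.0913]
orientation: [179.9, -0.1, -90.0]
force: [0.3, 0.3, -0.7]
opening: 0.0852
grasp_force: 0.0
t 4.67 pos [0.5982 0.3601 0.0913] rpy [ 1.799e+02 -1.000e-01 -9.000e+01] F [ 0.29  0.31 -0.69] op 0.0852 total units [0.    0.    0.224] rows>= 1.1
turn rows (+tool z) 0.0
```

```bash
python3 -m crank '[[[0,0,0.08,0,0,0],[0,0,0.08,0,0,0],[0,0,0.064,0,0,0],[0,0,0,0,0,0]]]'
python3 -m crank '[[[0,0,0,0,0,0],[0,0,0,0,0,0],[0,0,0,0,0,0],[0,0,0,0,0,0],[0,0,0,0,0,0],[0,0,0,0,0,0]]]' 0
python3 -c "
from h import *
go(.598,.360,.18)
t=shot('top');s=shot('scene')
mosaic([t,s],[((.598,.36),.045,.04),((.649,.095),.09,.06),((.612,-.121),.09,.06),((.59,-.333),.045,.04)],'m3.png')
"
```

```text
clock: 5.18
position: [0.5983, 0.3601, 0.0242]
orientation: [179.9, -0.1, -90.0]
force: [-0.2, -0.3, 0.3]
opening: 0.0855
grasp_force: 0.0
clock: 5.92
position: [0.599, 0.3607, 0.0257]
orientation: [180.0, 0.0, -90.0]
force: [-0.2, 0.4, -0.5]
opening: -0.0001
grasp_force: 0.0
t 5.92 pos [0.599  0.3607 0.0257] rpy [180.   0. -90.] F [-0.23  0.45 -0.46] op -0.0001 total units [ 0.002  0.003 -0.514] rows>= 2.6
```

View pics/m3.png

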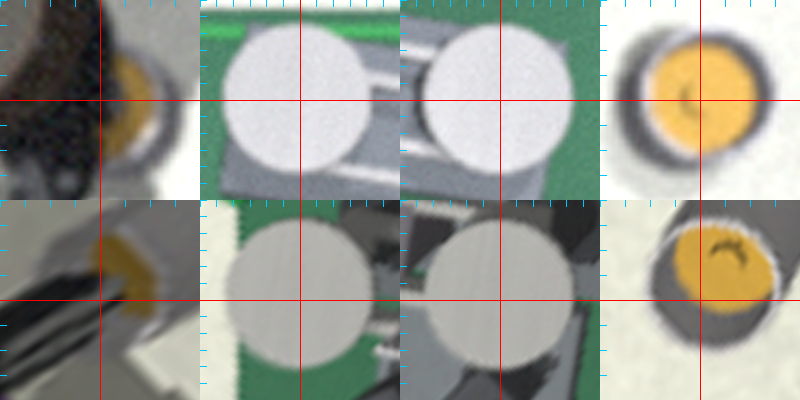

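The fingers shut to 0 on nothing, yet the tile shows the tin still in place. I'll project the reported tip into both pictures to see where the fingers really are.

Run:
```python
from h import *
out=[]
for n in('top','scene'):
    f=shot(n); q=px(f,(.598,.36,.05)); u,v=q.astype(int)
    h=50; a=f['img'][v-h:v+h,u-h:u+h]; a=cv2.convertScaleAbs(cv2.resize(a,(400,400),interpolation=cv2.INTER_CUBIC),alpha=1.6,beta=20)
    for z,c in((.012,(255,0,0)),(.045,(0,255,0)),(.1,(0,0,255))):
        p=(px(f,(.598,.36,z))-[u-h,v-h])*4; cv2.drawMarker(a,tuple(int(i) for i in p),c,0,12,1)
    out.append(a)
cv2.imwrite('pics/c1.png',np.hstack(out)[:,:,::-1])
```

```text
(no output)
```

View pics/c1.png

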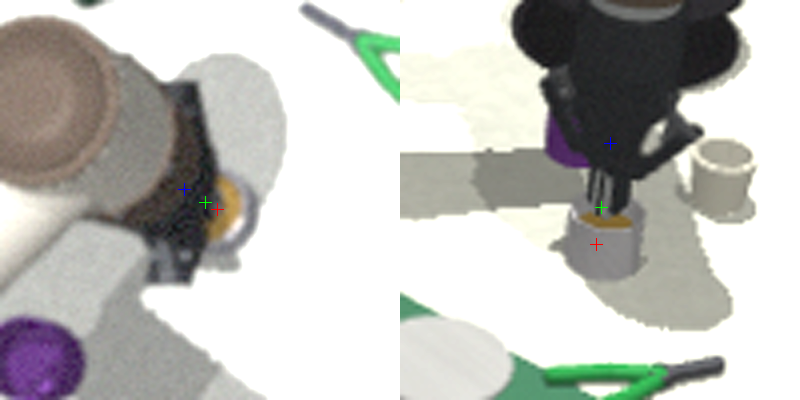

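```bash
python3 -c "
from h import *
print(manip.tip_reach, [a for a in dir(manip) if a[0]!='_']); s=manip.sense(); print(s['position'],s['force'],s['ft_torque'],s['joint_pos'])"
python3 -m crank '[[[0,0,0.007,0,0,0],[0,0,0,0,0,0]]]'
```

```text
0.014 ['MotionError', 'find_in', 'grab_frame', 'sense', 'sign_off', 'tip_reach']
[0.59895623 0.36073806 0.02566565] [-0.10817954 -0.32208077  0.30324168] [-0.04217664 -0.03416274  0.02005796] [ 4.42713435e+01  3.83127706e+01 -1.00651436e-01  4.96043928e-04
 -5.15901570e+01 -4.42813128e+01]
clock: 6.38
position: [0.5988, 0.3606, 0.0233]
orientation: [180.0, -0.0, -90.0]
force: [-0.1, 1.0, -0.2]
opening: -0.0001
grasp_force: 0.0
```

```bash
for i in 1 2 3; do python3 -m crank '[[[0,0,0.008,0,0,0],[0,0,0,0,0,0]]]' | egrep 'pos|force'; done
```

```text
position: [0.5987, 0.3606, 0.0209]
force: [0.5, -0.4, 0.4]
grasp_force: 0.0
position: [0.5988, 0.3606, 0.0185]
force: [0.3, -0.1, -0.1]
grasp_force: 0.0
position: [0.5988, 0.3606, 0.0161]
force: [0.4, 0.4, 0.5]
grasp_force: 0.0
```

```bash
for i in 1 2; do python3 -m crank '[[[0,0,0.005,0,0,0],[0,0,0,0,0,0]]]' | egrep 'pos|force'; done
python3 - <<'E'
from h import *
f=shot('scene'); q=px(f,(.598,.36,.05)); u,v=q.astype(int); a=f['img'][v-40:v+40,u-40:u+40]
g=shot('top'); q=px(g,(.598,.36,.05)); u,v=q.astype(int); b=g['img'][v-40:v+40,u-40:u+40]
cv2.imwrite('pics/c2.png',np.hstack([cv2.convertScaleAbs(cv2.resize(x,(400,400),interpolation=cv2.INTER_LINEAR),alpha=1.6,beta=25) for x in(b,a)])[:,:,::-1])
E
```

```text
position: [0.599, 0.3607, 0.0149]
force: [-0.2, 0.1, -0.5]
grasp_force: 0.0
position: [0.5991, 0.3608, 0.0148]
force: [-2.2, -0.2, 5.5]
grasp_force: 2.6
```

View pics/c2.png

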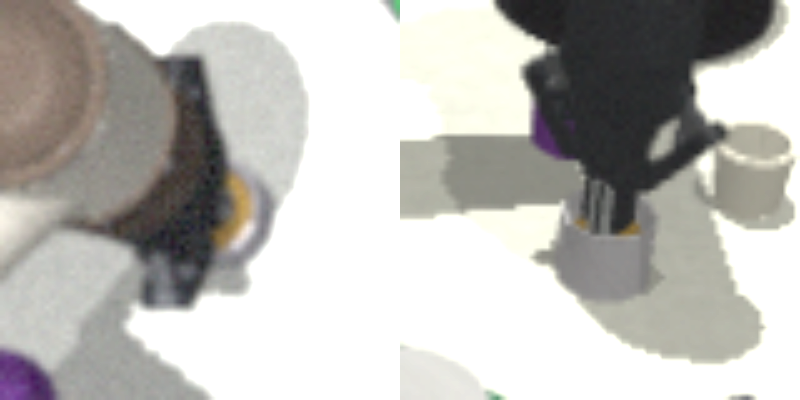

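The tips rest on the brass (about 33 mm high) when the reported TCP z is 0.0148, so the true tips sit about 18 mm above the reported z. That is 32 mm higher than documented. I'll use tip z = reported z + 0.018, raise, open and re-grasp.

```bash
python3 -m crank '[[[0,0,-0.1,0,0,0],[0,0,-0.1,0,0,0],[0,0,0,0,0,0]]]' | egrep 'pos|force'
python3 -m crank '[[[0,0,0,0,0,0],[0,0,0,0,0,0],[0,0,0,0,0,0],[0,0,0,0,0,0],[0,0,0,0,0,0]]]' 1 | egrep 'pos|opening'
python3 -m crank '[[[0,0,0.1,0,0,0],[0,0,0.1,0,0,0],[0,0,0.05,0,0,0],[0,0,0.02,0,0,0],[0,0,0,0,0,0]]]' | egrep 'pos|force'
python3 -m crank '[[[0,0,0,0,0,0],[0,0,0,0,0,0],[0,0,0,0,0,0],[0,0,0,0,0,0],[0,0,0,0,0,0]]]' 0
```

```text
position: [0.6006, 0.362, 0.0767]
force: [-0.2, 0.2, -1.0]
grasp_force: 0.0
position: [0.5989, 0.3607, 0.0732]
opening: 0.0853
position: [0.5994, 0.361, -0.0072]
force: [-0.0, 0.1, -0.2]
grasp_force: 0.0
clock: 9.98
position: [0.5996, 0.3614, -0.0059]
orientation: [-179.9, 0.1, -90.0]
force: [-2.1, 1.4, 6.2]
opening: 0.0556
grasp_force: 64.3
```

```bash
python3 -m crank '[[[0,0,-0.08,0,0,0],[0,0,-0.2,0,0,0],[0,0,-0.2,0,0,0],[0,0,0,0,0,0],[0,0,0,0,0,0]]]' | egrep 'pos|force|open'
python3 -m crank '[[[0.148,-0.029,0,0,0,0],[0.148,-0.029,0,0,0,0],[0.148,-0.029,0,0,0,0],[0.148,-0.029,0,0,0,0],[0.148,-0.029,0,0,0,0],[0.148,-0.029,0,0,0,0],[0,0,0,0,0,0],[0,0,0,0,0,0]]]'
python3 -c "
from h import *
go(.651,.095,.088)
F=[]
for i in range(6): shot('scene'); F.append(manip.sense()['force'])
print(np.mean(F,0))"
```

```text
position: [0.5977, 0.3601, 0.1349]
force: [0.3, -0.7, -3.4]
opening: 0.0553
grasp_force: 66.5
clock: 11.6
position: [0.65, 0.0941, 0.1342]
orientation: [179.8, -0.0, -90.1]
force: [0.3, 0.6, -2.9]
opening: 0.0551
grasp_force: 66.6
t 11.6 pos [0.65   0.0941 0.1342] rpy [179.8  -0.  -90.1] F [ 0.32  0.6  -2.95] op 0.0551 total units [-0.003 -0.004  0.154] rows>= 0.8
[-0.10657956  0.44948879 -2.43114691]
```

```bash
python3 -m crank '[[[0,0,0.06,0,0,0],[0,0,0.06,0,0,0],[0,0,0.02,0,0,0],[0,0,0,0,0,0]]]' | egrep 'pos|force'
for i in 1 2 3 4; do python3 -m crank '[[[0,0,0.006,0,0,0],[0,0,0,0,0,0]]]' | egrep 'pos|^force'; done
```

```text
position: [0.6507, 0.0941, 0.0933]
force: [-0.2, 0.3, -2.3]
grasp_force: 66.5
position: [0.6514, 0.0944, 0.0931]
force: [0.4, 0.6, -2.5]
position: [0.651, 0.0943, 0.0909]
force: [-0.3, 0.8, -2.8]
position: [0.651, 0.0943, 0.0888]
force: [-0.7, 0.3, -3.0]
position: [0.6509, 0.0943, 0.0869]
force: [-0.3, -0.5, -2.8]
```

```bash
for i in 1 2 3 4; do python3 -m crank '[[[0,0,0.005,0,0,0],[0,0,0,0,0,0]]]' | egrep 'pos|^force'; done
```

```text
position: [0.651, 0.0943, 0.0855]
force: [-0.3, -0.1, -2.9]
position: [0.651, 0.0943, 0.0841]
force: [-0.1, 0.3, -2.4]
position: [0.651, 0.0943, 0.0826]
force: [0.7, -0.1, -1.6]
position: [0.651, 0.0943, 0.081]
force: [0.1, -0.6, -2.4]
```

```bash
python3 -m crank '[[[0,0,0,0,0,0],[0,0,0,0,0,0],[0,0,0,0,0,0]]]' 0.85 | egrep 'pos|^force|open'
python3 -m crank '[[[0,0,-0.05,0,0,0],[0,0,-0.15,0,0,0],[0,0,-0.18,0,0,0],[0,0,0,0,0,0]]]' 1 | egrep 'pos|^force'
python3 -m crank '[[[0.18,0.0233,0,0,0,0],[0.18,0.0233,0,0,0,0],[0.18,0.0233,0,0,0,0],[0.18,0.0233,0,0,0,0],[0.18,0.0233,0,0,0,0],[0.18,0.0233,0,0,0,0],[0.18,0.0233,0,0,0,0],[0.18,0.0233,0,0,0,0],[0,0,0,0,0,0]]]' 
python3 -c "
from h import *
go(.595,-.336,-.006)
t=shot('top'); s=shot('scene')
mosaic([t,s],[((.651,.095),.080,.06),((.6145,-.1205),.100,.06),((.528,.087),.045,.04),((.502,-.070),.045,.04)],'m4.png')
"
```

```text
position: [0.6515, 0.0944, 0.0817]
force: [0.3, -0.1, 0.1]
opening: 0.0725
position: [0.6544, 0.095, 0.2029]
force: [-0.1, 0.1, -0.2]
clock: 16.4
position: [0.5937, -0.3413, 0.1949]
orientation: [180.0, -0.0, -90.3]
force: [0.5, -0.2, -0.1]
opening: 0.0851
grasp_force: 0.0
t 16.4 pos [ 0.5937 -0.3413  0.1949] rpy [180.   -0.  -90.3] F [ 0.54 -0.24 -0.1 ] op 0.0851 total units [-0.018 -0.004  0.67 ] rows>= 3.3
```

View pics/m4.png

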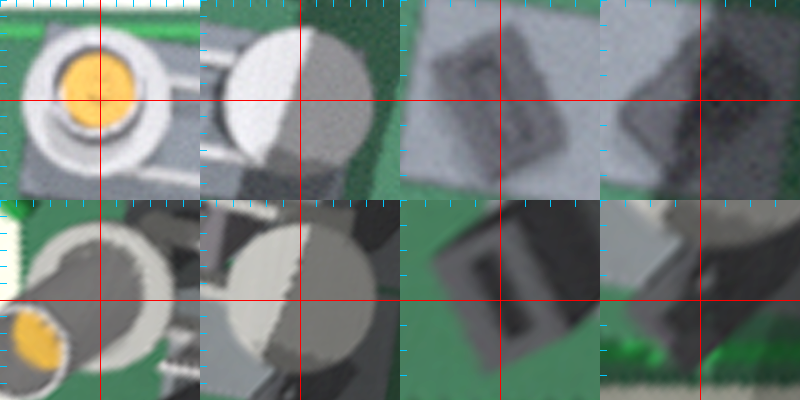

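Tin A stands near the centre of the left pan. Next is tin B.

```bash
python3 -m crank '[[[-0.018,0,0.17,0,0,0],[0,0,0.17,0,0,0],[0,0,0.17,0,0,0],[0,0,0.12,0,0,0],[0,0,0.04,0,0,0],[0,0,0,0,0,0]]]' | egrep 'pos|^force'
python3 -m crank '[[[0,0,0,0,0,0],[0,0,0,0,0,0],[0,0,0,0,0,0],[0,0,0,0,0,0],[0,0,0,0,0,0]]]' 0 | egrep 'pos|force|open'
python3 -m crank '[[[0,0,-0.08,0,0,0],[0,0,-0.2,0,0,0],[0,0,-0.2,0,0,0],[0,0,-0.1,0,0,0],[0,0,0,0,0,0]]]' | egrep 'pos|force|open'
python3 -c "
from h import *
go(.6155,-.1205,.100)"
```

```text
position: [0.5957, -0.3315, -0.0055]
force: [0.2, 0.2, 0.6]
position: [0.596, -0.3326, -0.0032]
force: [-1.4, 1.7, 6.1]
opening: 0.0539
grasp_force: 64.5
position: [0.5964, -0.3326, 0.1714]
force: [-0.2, 0.3, -3.8]
opening: 0.0534
grasp_force: 64.6
t 18.5 pos [ 0.5964 -0.3326  0.1714] rpy [-1.796e+02 -1.000e-01 -9.000e+01] F [-0.22  0.29 -3.79] op 0.0534 total units [-0.707 -0.062  0.237] rows>= 3.7
```

Run:
```python
from h import *
def box(f,x,y,z):
    a=np.linspace(0,6.28,40); P=np.array([px(f,(x+.028*np.cos(t),y+.028*np.sin(t),z+h)) for t in a for h in(0,.045)])
    return np.round([*P.min(0),*P.max(0)],1)
f=shot('scene'); s=manip.sense(); p=s['position']; print(p,s['orientation'],s['opening'])
for b in manip.find_in('tin_1',f): print(round(b['p'],2),np.round(b['bbox'],1))
print('pred held',box(f,p[0],p[1],p[2]+.003),'pan',box(f,.651,.0945,.080))
```

```text
[ 0.59480569 -0.3317977   0.16813072] [-1.79936556e+02  6.37389598e-02 -9.00535526e+01] 0.05371753161752214
0.93 [117.7 320.6 150.  354.8]
0.9 [351.4 139.3 370.6 155.3]
0.72 [316.1 185.3 340.3 215.1]
0.7 [147.6 236.4 181.9 272.5]
pred held [149.8 233.4 182.7 271. ] pan [315.1 186.3 339.2 215. ]
```

```bash
python3 -m crank '[[[-0.118,-0.0115,0,0,0,0],[-0.118,-0.0115,0,0,0,0],[-0.118,-0.0115,0,0,0,0],[-0.118,-0.0115,0,0,0,0],[-0.118,-0.0115,0,0,0,0],[-0.118,-0.0115,0,0,0,0],[0,0,0.1,0,0,0],[0,0,0.08,0,0,0],[0,0,0,0,0,0]]]' | egrep 'pos|^force'
for i in 1 2 3 4; do python3 -m crank '[[[0,0,0.007,0,0,0],[0,0,0,0,0,0]]]' | egrep 'pos|^force'; done
```

```text
position: [0.6124, -0.1196, 0.1091]
force: [-1.2, -0.2, -2.8]
position: [0.6163, -0.12, 0.1127]
force: [-0.0, 0.2, -3.9]
position: [0.6158, -0.1199, 0.1103]
force: [0.5, 0.2, -3.9]
position: [0.6157, -0.1198, 0.1078]
force: [-0.1, -0.8, -4.3]
position: [0.6156, -0.1198, 0.1055]
force: [-0.4, -0.6, -4.0]
```

```bash
for i in 1 2 3 4 5 6 7; do python3 -m crank '[[[0,0,0.005,0,0,0],[0,0,0,0,0,0]]]' | egrep 'pos|^force'; done
```

```text
position: [0.6157, -0.1198, 0.1041]
force: [-0.3, 0.3, -4.0]
position: [0.6157, -0.1198, 0.1026]
force: [0.3, 0.2, -3.6]
position: [0.6157, -0.1199, 0.1011]
force: [-0.5, 0.7, -3.3]
position: [0.6157, -0.1198, 0.0996]
force: [0.7, 0.2, -3.0]
position: [0.6157, -0.1199, 0.0981]
force: [0.1, 0.1, -3.6]
position: [0.6159, -0.1198, 0.0969]
force: [0.0, -0.1, -2.8]
position: [0.6159, -0.1198, 0.0956]
force: [-0.4, 1.5, -0.8]
```

```bash
python3 -m crank '[[[0,0,0,0,0,0],[0,0,0,0,0,0],[0,0,0,0,0,0],[0,0,0,0,0,0]]]' 0.85 | egrep 'pos|^force|open'
python3 -m crank '[[[0,0,-0.04,0,0,0],[0,0,-0.15,0,0,0],[0,0,-0.15,0,0,0],[0,0,0,0,0,0]]]' 1 | egrep 'pos|^force'
python3 -m crank '[[[0.114,0.103,0,0,0,0],[0.114,0.103,0,0,0,0],[0.114,0.103,0,0,0,0],[0.114,0.103,0,0,0,0],[0.114,0.103,0,0,0,0],[0,0,0,0,0,1],[0,0,0,0,0,1],[0,0,0,0,0,1],[0,0,0,0,0,1],[0,0,0,0,0,1]]]'
python3 -m crank '[[[0,0,0.03,0,0,1],[0,0,0.03,0,0,1],[0,0,0.03,0,0,1],[0,0,0.03,0,0,1],[0,0,0.03,0,0,1],[0,0,0.03,0,0,1],[0,0,0.03,0,0,1],[0,0,0.03,0,0,1],[0,0,0.03,0,0,1],[0,0,0.03,0,0,1]]]' | egrep 'pos|ori'
python3 -c "
from h import *
f=shot('scene');t=shot('top')
go(.462,-.2915,.015,-159)
for g in(t,f):
  for b in manip.find_in('tin_1',g): print(round(b['p'],2),np.round(b['bbox'],1))
mosaic([t,f],[((.651,.0945),.145,.04),((.615,-.1205),.125,.04),((.502,-.070),.045,.04),((.528,.087),.045,.04)],'m5.png')
"
```

```text
position: [0.616, -0.1199, 0.0955]
force: [0.1, -0.4, -0.3]
opening: 0.0723
position: [0.6187, -0.1202, 0.2034]
force: [-0.5, 0.3, -0.6]
clock: 24.72
position: [0.461, -0.2908, 0.1973]
orientation: [180.0, 0.0, -110.2]
force: [0.3, 0.2, -0.5]
opening: 0.0855
grasp_force: 0.0
position: [0.4612, -0.2908, 0.1071]
orientation: [180.0, -0.0, -150.1]
t 26.07 pos [ 0.4604 -0.2905  0.1063] rpy [ 1.799e+02 -1.000e-01 -1.500e+02] F [ 0.1  -0.73  0.45] op 0.0857 total units [-0.003 -0.006  0.304] rows>= 1.5
turn rows (+tool z) 2.24
0.96 [439.4 203.3 464.6 224. ]
0.73 [229.  165.1 248.5 192.3]
0.62 [ 82.3 233.6 106.5 256.4]
0.52 [321.6 183.8 345.6 207. ]
0.86 [319.5 181.7 338.2 209.1]
0.66 [242.7 221.8 267.9 256. ]
0.62 [116.6 320.8 151.5 356.2]
0.56 [350.8 137.7 372.2 158. ]
```

View pics/m5.png

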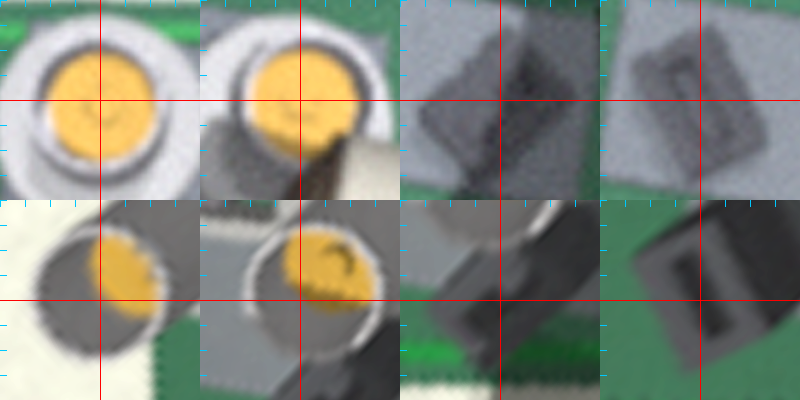

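The tins stand on both pans, with the left one high and the right (heavier) one low. The camera x biases, checked against the held tins, are about −4 mm for top and +3 mm for scene, so the mean is right. Next, grip the key.

```bash
python3 -m crank '[[[-0.003,-0.006,0.06,0,0,1],[0,0,0.06,0,0,1],[0,0,0.1,0,0,0.24],[0,0,0.06,0,0,0],[0,0,0.024,0,0,0],[0,0,0,0,0,0]]]' | egrep 'pos|^force|ori'
python3 -m crank '[[[0,0,0,0,0,0],[0,0,0,0,0,0],[0,0,0,0,0,0],[0,0,0,0,0,0],[0,0,0,0,0,0],[0,0,0,0,0,0]]]' 0
python3 - <<'E'
from h import *
f=shot('scene')
def box(f,x,y,z):
    a=np.linspace(0,6.28,40); P=np.array([px(f,(x+.028*np.cos(t),y+.028*np.sin(t),z+h)) for t in a for h in(0,.045)])
    return np.round([*P.min(0),*P.max(0)],1)
for z in(.08,.09,.1): print(z,box(f,.654,.094,z),box(f,.6195,-.1245,z))
E
```

```text
position: [0.4632, -0.2921, 0.0163]
orientation: [-180.0, 0.0, -158.9]
force: [0.7, -0.4, -0.3]
clock: 27.68
position: [0.4628, -0.2915, 0.0164]
orientation: [180.0, -0.0, -159.0]
force: [-1.0, 4.8, 4.8]
opening: 0.0113
grasp_force: 59.0
0.08 [315.9 186.9 340.1 215.7] [241.1 223.4 266.9 255.5]
0.09 [316.1 183.6 340.4 212.5] [240.8 220.  266.9 252.2]
0.1 [316.3 180.2 340.8 209.2] [240.6 216.5 266.8 248.9]
```

```bash
python3 -m crank '[[[0,0,-0.06,0,0,0],[0,0,-0.12,0,0,0],[0,0,-0.1,0,0,0],[0,0,0,0,0,0]]]' | egrep 'pos|force|open'
python3 -m crank '[[[-0.0775,0.1285,0,0,0,0],[-0.0775,0.1285,0,0,0,0],[-0.0775,0.1285,0,0,0,0],[-0.0775,0.1285,0,0,0,0],[-0.0775,0.1285,0,0,0,0],[0,0,0,0,0,1],[0,0,0,0,0,1],[0,0,0,0,0,1],[0,0,0,0,0,1],[0,0,0,0,0,1]]]' | egrep 'pos|ori'
python3 -m crank '[[[0,0,0,0,0,1],[0,0,0,0,0,1],[0,0,0,0,0,1],[0,0,0,0,0,1],[0,0,0,0,0,1],[0,0,0,0,0,1],[0,0,0,0,0,1],[0,0,0,0,0,1],[0,0,0,0,0,1],[0,0,0,0,0,1]]]' | egrep 'pos|ori'
python3 -m crank '[[[0,0,0.03,0,0,1],[0,0,0.03,0,0,1],[0,0,0,0,0,0.25],[0,0,0,0,0,0]]]'
python3 - <<'E'
from h import *
f=shot('scene');t=shot('top'); go(.5025,-.07,.06,132)
p=manip.sense()['position']
for g in(t,f):
  for b in manip.find_in('key',g): print(round(b['p'],2),np.round(b['bbox'],1))
R=Ro.from_euler('z',-48,degrees=True).as_matrix()
P=np.array([px(f,p+[0,0,.0056]+R@np.array([a*.017,b*.006,c])) for a in(-1,1) for b in(-1,1) for c in(.005,.045)]+[px(f,p+[0,0,.0056]+R@np.array([a*.021,b*.013,0])) for a in(-1,1) for b in(-1,1)]+[px(f,p+[0,0,.0056]+R@np.array([a*.015,b*.004,-.015])) for a in(-1,1) for b in(-1,1)])
print('pred',P.min(0),P.max(0),'lock px',px(f,(.5055,-.07,.045)))
c=px(f,(.5025,-.07,.06)).astype(int); a=f['img'][c[1]-40:c[1]+35,c[0]-50:c[0]+50]
cv2.imwrite('pics/c3.png',cv2.convertScaleAbs(cv2.resize(a,(800,600),interpolation=cv2.INTER_CUBIC),alpha=1.5,beta=20)[:,:,::-1]); print(c)
E
```

```text
position: [0.4648, -0.2929, 0.1023]
force: [0.0, 0.7, -1.7]
opening: 0.0111
grasp_force: 58.5
position: [0.5015, -0.0705, 0.0985]
orientation: [-180.0, -0.1, -179.1]
position: [0.5015, -0.0706, 0.0985]
orientation: [-179.9, -0.1, 140.9]
clock: 31.22
position: [0.5022, -0.0704, 0.0816]
orientation: [-180.0, -0.0, 132.1]
force: [0.2, -0.1, -1.7]
opening: 0.0113
grasp_force: 58.7
t 31.32 pos [ 0.5025 -0.0703  0.0821] rpy [180.    0.  132.1] F [ 0.07  0.1  -1.3 ] op 0.011 total units [0.001 0.001 0.074] rows>= 0.4
turn rows (+tool z) 0.02
0.62 [233.6 194.6 241.5 218.2]
0.33 [232.7 235.6 275.6 264.9]
pred [229.75642359 191.16885717] [241.87596181 219.06254244] lock px [237.74926091 224.1435703 ]
[236 218]
```

View pics/c3.png

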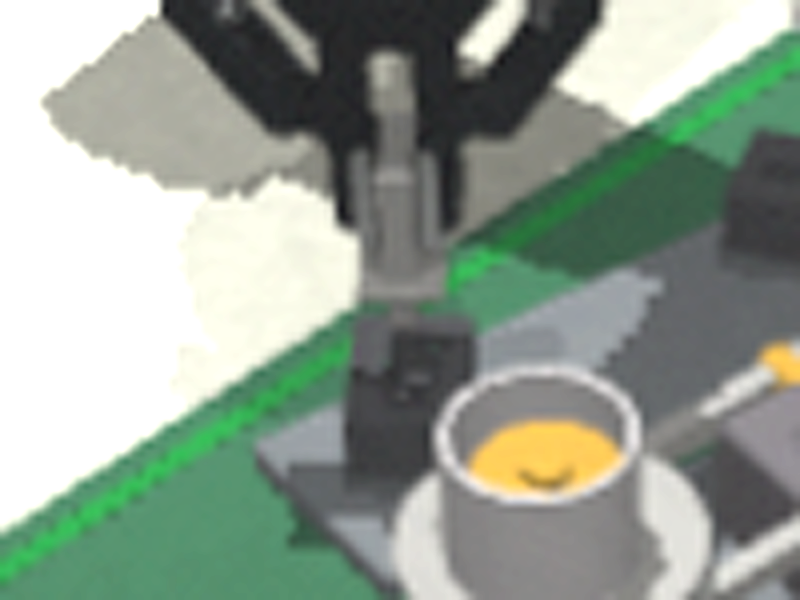

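The key hangs upright over the right lock: flange at (403,280), blade at (403,315), block centre about (413,367). That matches the prediction once the camera bias is applied. Now lowering lightly.

```bash
python3 -m crank '[[[0,0,0.04,0,0,0],[0,0,0.04,0,0,0],[0,0,0,0,0,0]]]' | egrep 'pos|^force'
for i in 1 2 3 4; do python3 -m crank '[[[0,0,0.005,0,0,0],[0,0,0,0,0,0]]]' | egrep 'pos|^force'; done
```

```text
position: [0.5011, -0.0705, 0.0565]
force: [0.0, -0.4, -0.4]
position: [0.5025, -0.0703, 0.0567]
force: [0.4, -0.2, -1.7]
position: [0.5023, -0.0703, 0.0552]
force: [0.6, 0.3, -1.0]
position: [0.5022, -0.0703, 0.0535]
force: [-1.0, -0.3, -0.4]
position: [0.5022, -0.0703, 0.052]
force: [0.4, 0.1, -0.6]
```

```bash
for i in 1 2 3 4; do python3 -m crank '[[[0,0,0.005,0,0,0],[0,0,0,0,0,0]]]' | egrep 'pos|^force'; done
```

```text
position: [0.5022, -0.0703, 0.0505]
force: [0.4, -0.2, -1.7]
position: [0.5022, -0.0703, 0.049]
force: [-0.2, 0.0, -1.3]
position: [0.5022, -0.0703, 0.0475]
force: [-0.1, 0.1, -1.9]
position: [0.5022, -0.0703, 0.046]
force: [-0.9, -0.0, -1.0]
```

```bash
for i in 1 2 3 4 5; do python3 -m crank '[[[0,0,0.005,0,0,0],[0,0,0,0,0,0]]]' | egrep 'pos|^force'; done
```

```text
position: [0.5022, -0.0703, 0.0445]
force: [0.2, 0.7, -0.8]
position: [0.5022, -0.0703, 0.043]
force: [0.7, 0.0, -0.7]
position: [0.5022, -0.0703, 0.0415]
force: [0.2, 0.0, -1.8]
position: [0.5022, -0.0703, 0.04]
force: [0.5, 0.4, -1.2]
position: [0.5025, -0.0703, 0.0389]
force: [-1.2, 0.7, 3.4]
```

The flange seated at 0.039 with a light 4.6 N rise, as predicted, so the slot was hit first time. Release and retreat.

```bash
python3 -m crank '[[[0,0,-0.003,0,0,0],[0,0,0,0,0,0],[0,0,0,0,0,0],[0,0,0,0,0,0]]]' 0.5 | egrep 'pos|^force|open'
python3 -m crank '[[[0,0,-0.03,0,0,0],[0,0,-0.1,0,0,0],[0,0,-0.15,0,0,0],[0,0,-0.15,0,0,0],[0,0,-0.1,0,0,0],[0,0,0,0,0,0],[0,0,0,0,0,0]]]' | egrep 'pos|^force|clock'
python3 - <<'E'
from h import *
f=shot('scene');t=shot('top')
for q in('key','tin_1'):
  for b in manip.find_in(q,f): print(q,round(b['p'],2),np.round(b['bbox'],1))
p=np.array([.5055,-.0703,.045]); R=Ro.from_euler('z',-48,degrees=True).as_matrix()
P=np.array([px(f,p+R@np.array([a*.017,b*.006,.045])) for a in(-1,1) for b in(-1,1)]+[px(f,p+R@np.array([a*.021,b*.013,0])) for a in(-1,1) for b in(-1,1)])
print('pred',P.min(0),P.max(0))
c=px(f,(.5025,-.07,.06)).astype(int); a=f['img'][c[1]-40:c[1]+35,c[0]-50:c[0]+50]
cv2.imwrite('pics/c4.png',cv2.convertScaleAbs(cv2.resize(a,(800,600),interpolation=cv2.INTER_CUBIC),alpha=1.5,beta=20)[:,:,::-1])
E
```

```text
position: [0.5023, -0.0703, 0.0395]
force: [-0.2, 0.6, 0.6]
opening: 0.0427
clock: 36.42
position: [0.5016, -0.0703, 0.1981]
force: [-0.6, -0.1, -0.1]
key 0.78 [234.  208.7 240.9 229.5]
key 0.59 [312.1 195.1 346.  221.2]
tin_1 0.88 [243.5 223.5 268.4 254.3]
tin_1 0.82 [319.1 180.8 341.5 208.4]
tin_1 0.68 [117.9 320.3 149.3 356.1]
tin_1 0.59 [349.7 135.  371.8 156.1]
pred [231.68233019 205.6543907 ] [243.49251585 229.9128777 ]
```

The key's box matches the seated prediction (bottom at 229.5 against 229.9 px). Both tins match their tipped heights, and the robot is clear.

```bash
python3 -c "
from rig import manip
print(manip.sign_off())"
```

```text
the job is handed in; nothing more can be done
None
```

I handed the job in at about 36.5 s. Both tins stand on opposite pans with the heavier right side down, and the key is seated in the right lock with the gripper clear. The hand-in gave no verdict.

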